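Fit the bench dog and wind the clamp onto the board

ROBOT

A 6-joint arm with a two-finger parallel gripper is mounted at the origin on the work surface. World frame = base frame: x ahead of the robot, y to its left, z up, the work surface at z = 0. Lengths are in mm, angles in degrees, forces in N, time in s.
With the tool pointing down it reaches from about 300 to 850 mm from the base axis. Payload 4.2 kg.
Tool frame: the origin (TCP) lies at the centre of the arm's flange, where the gripper is bolted on; the fingertips stand 191 mm ahead of it and the grasp point (between the pads) lies 172 mm ahead of it; z points along the fingers, y is the direction in which the jaws open and shut (so a half turn about z gives the same grasp; the last joint's range is limited). The gripper opens to 91 mm and grips with 3 to 60 N. Pads are 32 mm wide; open, the fingers measure 118 mm over their backs; the gripper's body (76 mm by 178 mm) begins 60 mm behind the grasp point.
Start: joints at [64.63, 18.312, 89.639, -0, 72.044, -1.146], TCP at [235.928, 524.367, 404.776] pointing down, gripper open.
Joint ranges: [-177.97, 177.97], [-48.28, 115.42], [12.27, 149.76], [-77.06, 257.06], [2.81, 150.46], [-146.56, 146.56]. Speed limits (degrees/s): [147.25, 147.25, 180, 180, 180, 180].

INTERFACE

Orientations are given as [roll, pitch, yaw] about the fixed x, y, z axes, in that order (R = Rz(yaw) Ry(pitch) Rx(roll)).
In Python, from workcell import status, vision, ticket gives the robot as it stands.
- The arm moves only by the shell command python3 -m jog 'ROWS' [FORCE]. ROWS is JSON, a list of rows, each a list of 7 numbers: the finger opening in m, from 0 to 0.0912, then the shift along the tool's x, y, z in m, then the turn, a rotation vector about the tool's x, y, z in rad. A call has 1 to 12 rows; each row shifts and turns the commanded pose from where the row before left it, along the tool's axes as they then stand; what a row does not reach is not made up. A row lasts 1/8 s, in which the tool goes at most 62.5 mm and 10.7 degrees, less where a joint would pass 70% of its speed; a pose out of reach is approached as far as the arm can. A call with a gripper value outside its range is refused whole. The fingers move at their own pace and stop on an object; FORCE is the grip in N (left out, the last holds). Time passes only in rows, so rows that do not move let the fingers close. It gives the time, the measured TCP pose, the force and the opening at its end, in the units of the state.
- status.state(): the state, without advancing time (a new reading comes with each control period).
- vision.grab_frame(name): name is "side" or "top"; returns a dict with "color" (384x512x3 uint8, blue, green, red), "depth" (384x512 float32, mm along the optical axis (not along the pixel's ray), 0 where there is no reading), "fov_y" (degrees; the focal length in pixels is half the picture's height over the tangent of half this angle, whatever the lens; pixels are square), "cx", "cy" (the principal point, pixels), "pose" (4x4, takes a point from camera to world coordinates). Camera axes: x right, y down, z forward; pixel columns grow to the right and rows downward; lengths in mm; the calibration is good to about 2 mm. A picture is of the moment at which its call begins.
- ticket.job_done(): hands the job in, once; it reports no verdict.
Trained networks look in the newest picture that a camera, given by its name, has taken for a name from the list of things; names that differ only in an ending like _2 or _b are one class to them, and where a whole thing is asked for, a point or a joint stands for the part that bears it (a point fixed in the world has none). Each returns a list of dicts, best first, with "p" (0 to 1); they miss things now and then, are a little off and sometimes report something else, mostly with a low value. They report only what shows in the picture. A call takes as long as a camera call. They do not tell look-alikes from the thing itself.
- vision.find_in(camera, label): "location" ([x, y, z] in mm, in world coordinates, good to about 4 mm: the middle of the surface that is visible of it).
- vision.silhouettes(camera, label): "pixels" (384x512 bool, what is visible of it).
The state is a dict: "time_s": time; "qpos": joint angles; "qvel": joint speeds; "effort": joint torques, N m; "ee_pos": TCP position; "ee_rot": TCP orientation; "force": force on the tool from outside, world axes, zero at the start; "torque": the same for the moment, N m; "gripper_width": finger opening in mm.
Only numpy, scipy, OpenCV 4.12 (cv2) and the standard library are available. Lean on these libraries where they do the work, as an engineer would, in place of code of your own. Each camera call takes 0.05 s, during which the arm holds its last target.

TASK

Get this board clamped for sanding: press the smaller bench dog fully home into the blind hole of the clamping slab, so its collar sits flush on the wood. Then wind the crank clockwise (seen from above), a few turns, until the jaw has pushed the board up against the dog and its sprung pad is squeezed in about half-way or more, and let go. Leave the bigger dog standing.

Things in the scene. Friction and masses are not known exactly. Their poses are not given: they have to be found in the camera images.
- slab: Fixed clamping slab of pale wood on the table, 160 (x) x 420 (y) x 50 mm high; origin at the centre of its underside, z up; place and yaw vary. A blind hole is near its -y end; near its +y end a grey gearbox 80 x 80 mm, 46 mm tall, carries the crank. A dark steel jaw (80 mm wide, 41 mm tall) in front of it slides toward slab -y as the crank is wound, and carries the sprung pad.
- hole (a point): Centre of the hole's mouth on the slab's top face (50 mm above the table), at slab x 0, y -165 mm. Round, 29.5 mm diameter, 40 mm deep, sharp edge without chamfer, axis vertical. Frame axes as the slab's.
- dog: The smaller bench dog, loose, 0.28 kg, standing on the table left or right of the slab (swaps with the big dog). Origin at the centre of its foot, z up. Round: steel shank 28 mm diameter, 34 mm long, flat foot without chamfer; steel collar 40 mm diameter, 10 mm tall; dark wooden head 30 mm diameter, 56 mm tall; 100 mm overall. Grip the head about 80 mm above the foot, to stay clear of the board.
- dog_collar (a point): Centre of the underside of the smaller dog's collar, 34 mm above its foot: lies at the hole's mouth when the dog is home.
- big_dog: The bigger bench dog, same make, not for this hole: shank 36 mm diameter and 50 mm long, collar 50 mm, head 38 mm, 130 mm overall; origin at the centre of its foot. It stands on the other side of the slab and must be left standing.
- board: Loose board of brown wood lying flat on the slab between pad and hole, 70 (x) x 160 (y) x 20 mm, about 0.18 kg; origin at the centre of its underside, long side along y, roughly along the slab's y. It starts 13 to 28 mm short of where the dog's collar will be.
- crank (a joint): Crank angle, rad, growing clockwise seen from above; starts at 0 to 1.5, end stop at 18.5 (nearly 3 turns). At 0 the arm points to slab -x. A full turn moves the jaw 16 mm toward the hole. With the dog in, the board is tight at about 13.7 rad; each further rad squeezes the pad in 2.5 mm. It takes about 1.5 N at the knob (a little more when clamping) and stays where left.
- crank_axis (a point): Point on the crank's upright shaft axis at the top of the hub, 114 mm above the table, at slab x 0, y 165 mm; fixed to the slab. Frame axes as the slab's.
- crank_knob (a point): Middle of the crank's upright black knob, 26 mm diameter and 52 mm tall (from 113 to 165 mm above the table; this point at 143 mm). It circles the crank axis at 55 mm radius and spins freely on its own pin, so a gripper can hold it without turning. The crank arm below it tops out at 112 mm; the square shaft end at the axis at 120 mm.
- pad (a joint): How far the wooden sprung pad on the jaw's front is squeezed in, m: 0 free, 0.0125 fully in. Spring 1.2 N per mm.
- pad_face (a point): Centre of the pad's front face (70 mm wide, 30 mm tall), which pushes on the end of the board; moves with the jaw.
Things that resemble listed ones, but are neither listed nor needed, are in the scene too. Leave any red or yellow look-alike of the dog alone.

How it is judged (in metres and radians):
On the way, in this order (a step that is already met when the one before it is completed fails the run):
1. the smaller dog is home in the hole, its collar flush on the slab, before the clamp is tight (horizontal distance between dog_collar and hole below 0.004 m and z of dog_collar in the frame of hole below 0.0025 m and angle between dog's own z axis and vertical below 0.08 rad), for 0.2 s.
2. the crank has brought the board against the dog and squeezed the pad (value of joint pad above 0.004 m and contact force between board and dog above 1.5 N), for 0.2 s.
At the end, for the whole second after the job is handed in: The smaller dog stands in the hole within 4 mm of its centre, upright within 0.08 rad, collar flush within 2.5 mm; the board lies flat (within 0.06 rad) and still, pressed against the dog with more than 1.5 N, the pad squeezed in by more than 4 mm; the bigger dog still stands (all of step 1 and all of step 2 and angle between board's own z axis and vertical below 0.06 rad and linear speed of board below 0.01 m/s and angle between big_dog's own z axis and vertical below 0.2 rad); the robot touches nothing.
It fails at once if the bigger dog is knocked over (angle between big_dog's own z axis and vertical above 0.5 rad).
It also fails if it takes over 72 s, if anything falls off the work surface, if the arm or the gripper's body presses on something with over 40 N, if the wrist force passes 120 N, or if a joint passes its speed limit or range.

## Working session

There is one attempt and no reset: what is moved stays moved. The work goes in short steps, Python scripts to look and compute and a shell command to move; the robot and the scene stay as the last step left them, time stands still between calls to the robot, and variables do not carry over. Pictures are saved under pics/ and viewed, and the job is handed in when it is done.

```bash
ls; mkdir -p pics
python3 - <<'E'
from workcell import status, vision
import cv2
print(status.state())
for n in("side","top"):
    f=vision.grab_frame(n); cv2.imwrite(f"pics/{n}0.png",f["color"]); print(n,f["fov_y"],f["cx"],f["cy"],f["pose"].round(3).tolist() if hasattr(f["pose"],'round') else f["pose"])
E
```

```text
pics
{'time_s': 0.0, 'qpos': array([ 6.46299707e+01,  1.83513889e+01,  8.97073310e+01,  1.67441308e-03,
        7.20405517e+01, -1.14553436e+00]), 'qvel': array([ 0.07533901,  0.07942399,  0.05368841,  0.00987188, -0.06531589,
       -0.04049356]), 'effort': array([-2.20507286e-04, -4.12450111e+01, -2.31978339e+01,  7.30304746e-02,
        4.55464376e-02, -1.25202373e-04]), 'ee_pos': array([235.85147764, 524.22289588, 403.91622804]), 'ee_rot': array([-1.79900780e+02, -3.57625063e-03,  1.55774984e+02]), 'force': array([-0.010343  , -0.45557691, -1.05201738]), 'torque': array([ 0.06735898, -0.02488502, -0.05515535]), 'gripper_width': 91.36057024895386}
side 48.10242994451614 257.7531561489626 188.7755595785826 [[0.997, -0.05, 0.053, 436.732], [-0.073, -0.674, 0.735, -993.906], [-0.0, -0.737, -0.676, 1024.006], [0.0, 0.0, 0.0, 1.0]]
top 43.39980823765324 256.6379712467977 193.76955640407613 [[-0.021, -0.987, 0.16, 272.119], [-1.0, 0.019, -0.016, -20.251], [0.012, -0.16, -0.987, 1686.382], [0.0, 0.0, 0.0, 1.0]]
```

View pics/side0.png

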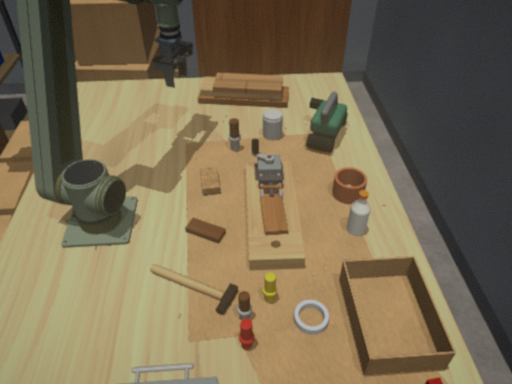

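View pics/top0.png

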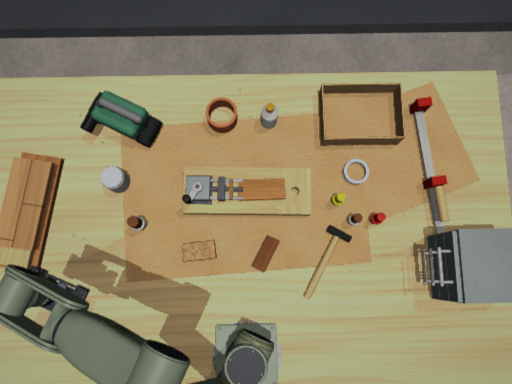

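The dog candidates in the top picture are:
- dark brown head at (355,219)
- brown head at (136,223), which is larger and sits at the gearbox end
- yellow at (338,199)
- red at (378,218)

I expect the smaller dog to be the one at (355,219). I'll measure it and check it in a close crop.

```bash
cat > h.py <<'E'
import numpy as np, cv2
from workcell import status, vision
def cam(n):
    f=vision.grab_frame(n); f["f"]=192/np.tan(np.radians(f["fov_y"]/2)); f["P"]=np.array(f["pose"]); return f
def pts(f):
    v,u=np.mgrid[0:384,0:512]; d=f["depth"]
    c=np.stack([(u-f["cx"])*d/f["f"],(v-f["cy"])*d/f["f"],d],-1)
    w=c@f["P"][:3,:3].T+f["P"][:3,3]; w[d==0]=np.nan; return w
def ray(f,u,v,z):
    r=f["P"][:3,:3]@np.array([(u-f["cx"])/f["f"],(v-f["cy"])/f["f"],1]); o=f["P"][:3,3]
    return o+r*(z-o[2])/r[2]
def proj(f,p):
    c=f["P"][:3,:3].T@(np.array(p)-f["P"][:3,3]); return np.array([f["cx"]+f["f"]*c[0]/c[2],f["cy"]+f["f"]*c[1]/c[2]])
def crop(f,x0,y0,x1,y1,s,name): cv2.imwrite(name,cv2.resize(f["color"][y0:y1,x0:x1],None,fx=s,fy=s,interpolation=cv2.INTER_CUBIC))
E
python3 - <<'E'
from h import *
for n in("top","side"):
    f=cam(n); W=pts(f)
    for l in("dog","big_dog","slab","board","crank_knob","crank","hole","pad_face"):
        try:
            for r in vision.find_in(n,l)[:4]: print(n,l,np.round(r["location"],1),round(r["p"],2),proj(f,r["location"]).round(0))
        except Exception as e: print(l,e)
    if n=="top":
        crop(f,170,155,320,230,5,"pics/slab_t.png"); crop(f,325,185,390,235,10,"pics/dog_t.png")
    else:
        crop(f,235,145,310,270,4,"pics/slab_s.png"); crop(f,220,265,300,355,6,"pics/dog_s.png")
    np.savez(f"f_{n}.npz",W=W,c=f["color"])
E
```

```text
top dog [ 446.2 -450.1   86.7] 0.7 [378. 217.]
top dog [ 510.9 -322.1   88. ] 0.68 [339. 198.]
top dog [ 441.  -372.2   88.3] 0.51 [355. 219.]
top big_dog [443.  354.6 116.7] 0.74 [134. 222.]
top slab [515.  177.6 165.8] 0.71 [187. 196.]
top slab [544.6  22.4  49.5] 0.57 [237. 192.]
top board [556.5 -62.7  72. ] 0.57 [261. 187.]
top crank [533.6 166.5 114.5] 0.55 [192. 193.]
top hole [543.7  23.9  51. ] 0.95 [236. 192.]
top hole [536.6 166.3 115.6] 0.3 [192. 192.]
top pad_face [543.4  21.8  49.2] 0.55 [237. 193.]
side dog [ 451.4 -466.7   61.6] 0.92 [248. 335.]
side dog [ 516.  -337.    64.4] 0.91 [270. 287.]
side dog [ 447.9 -392.3   71.7] 0.87 [245. 306.]
side big_dog [442.1 340.8  73.2] 0.81 [234. 136.]
side slab [549.4 -61.   55.2] 0.71 [272. 214.]
side board [550.3 -83.2  73.2] 0.85 [273. 215.]
side crank_knob [512.4 178.1 146.7] 0.61 [255. 145.]
side crank [521.  172.7 115.8] 0.76 [258. 153.]
side hole [547.3 -63.5  49.1] 0.91 [271. 216.]
side pad_face [443.9 346.9  77. ] 0.58 [234. 134.]
side pad_face [546.6  39.9  81.2] 0.56 [268. 187.]
side pad_face [514.1 178.5 147.5] 0.38 [255. 145.]
side pad_face [552.9 -79.4  70.2] 0.19 [274. 215.]
```

View pics/slab_t.png

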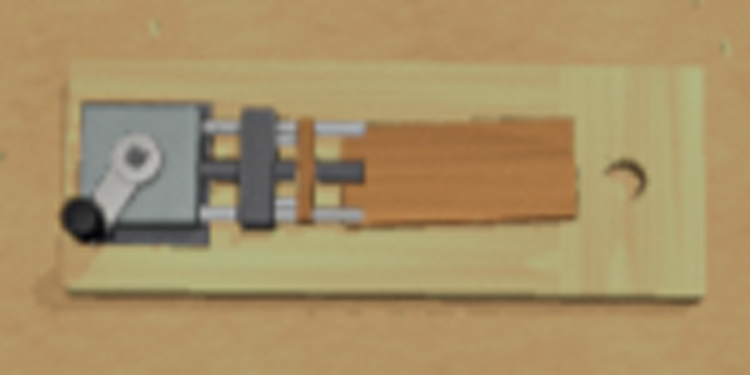

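View pics/dog_s.png

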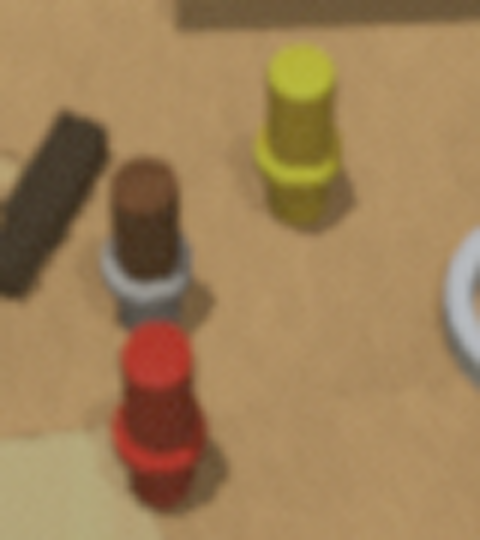

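Run:
```python
from h import *
from scipy.optimize import least_squares
for n in("top","side"):
    W=np.load(f"f_{n}.npz")["W"]; C=np.load(f"f_{n}.npz")["c"]
    hsv=cv2.cvtColor(C,cv2.COLOR_BGR2HSV)
    # slab top plane
    m=(np.abs(W[...,2]-50)<6)&(W[...,0]>430)&(W[...,0]<680)&(W[...,1]>-300)&(W[...,1]<300)
    P=W[m]; 
    k,lab=cv2.connectedComponents(m.astype(np.uint8)); 
    u=np.argmax(np.bincount(lab[lab>0])); M=lab==u
    P=W[M]; r=cv2.minAreaRect(P[:,:2].astype(np.float32)); print(n,"slab rect",r,"z",np.median(P[:,2]))
    # dogs: heads by height around seeds
    for nm,s in(("dog",(443,-378)),("big",(443,350))):
        d=np.hypot(W[...,0]-s[0],W[...,1]-s[1])<45
        Q=W[d&(W[...,2]>50)]
        t=Q[Q[:,2]>Q[:,2].max()-6]
        print(n,nm,"zmax",Q[:,2].max(),"top centre",np.median(t,0),"ext",np.ptp(t,axis=0),len(t))
        R=(30 if nm=="dog" else 38)/2
        # cylinder fit of head side
        h=Q[(Q[:,2]>(50 if nm=="dog" else 75))]
        fit=least_squares(lambda c:np.minimum(0,R-np.hypot(h[:,0]-c[0],h[:,1]-c[1])),s,loss="soft_l1")
        sd=h[h[:,2]<h[:,2].max()-8]
        if len(sd)>8: print("   side-fit",least_squares(lambda c:np.hypot(sd[:,0]-c[0],sd[:,1]-c[1])-R,s,loss="soft_l1").x,len(sd))
```

```text
top slab rect ((552.720458984375, -11.50079345703125), (439.6437683105469, 161.1147003173828), 88.14969635009766) z 49.03130235827825
top dog zmax 104.86971621965813 top centre [ 446.48065342 -376.25612383  100.96983347] ext [26.22851973 20.76666117  5.85475714] 26
   side-fit [ 446.39569548 -379.03057938] 46
top big zmax 137.3418045612475 top centre [447.9523774  359.15610632 132.74162923] ext [32.79103951 29.95252229  5.92103472] 26
   side-fit [445.38475464 361.14491934] 99
side slab rect ((552.251953125, -12.147109985351562), (448.3793029785156, 160.56752014160156), 88.20446014404297) z 51.787912559764095
side dog zmax 105.58284682211558 top centre [ 446.10967667 -380.05361873  101.41811015] ext [27.69268487 26.80197907  5.94713481] 78
   side-fit [ 445.16667575 -378.67749753] 120
side big zmax 139.101663977547 top centre [446.54949723 350.12359026 134.32118443] ext [26.27082046 29.3204574   5.9879639 ] 13
   side-fit [444.23811699 361.31638264] 135
```

The dog crop shows a brown head and steel collar at crop (147,250), which is the real smaller dog. Red (155,410) and yellow (300,130) are look-alikes. Next I'll localise the hole more finely.

Run:
```python
from h import *
f=cam("top"); g=cam("side")
c=np.array([547.2,-177.,50])
out=[]
for q in(f,g):
    u,v=proj(q,c); print(u,v)
    x0,y0=int(u)-16,int(v)-16
    im=cv2.resize(q["color"][y0:y0+32,x0:x0+32],None,fx=12,fy=12,interpolation=cv2.INTER_CUBIC)
    t=np.linspace(0,2*np.pi,60)
    p=np.array([proj(q,c+14.75*np.array([np.cos(a),np.sin(a),0])) for a in t]); p=((p-[x0,y0]+.5)*12).astype(np.int32)
    cv2.polylines(im,[p],True,(0,0,255),1); out.append(im)
cv2.imwrite("pics/hole.png",np.hstack(out))
```

```text
294.5858474970979 190.29176176307848
275.11378620399626 243.79537432052052
```

View pics/hole.png

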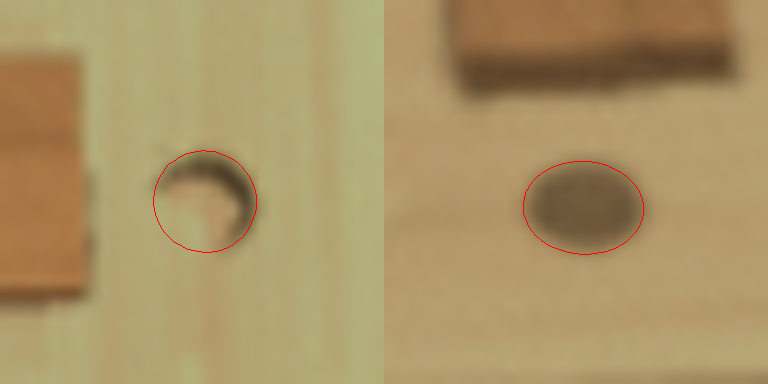

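Projecting the 14.75 mm circle at (547.2,-177,50) matches the hole in both pictures, centred at about (205,202) and (584,207) in the crop. I'm moving towards the dog.

```bash
python3 -m jog '[[0.0912,-0.031,-0.041,0,0,0,0],[0.0912,-0.031,-0.041,0,0,0,0],[0.0912,-0.031,-0.041,0,0,0,0],[0.0912,-0.031,-0.041,0,0,0,0],[0.0912,-0.031,-0.041,0,0,0,0],[0.0912,-0.031,-0.041,0,0,0,0],[0.0912,-0.031,-0.041,0,0,0,0],[0.0912,-0.031,-0.041,0,0,0,0],[0.0912,-0.031,-0.041,0,0,0,0],[0.0912,-0.031,-0.041,0,0,0,0],[0.0912,-0.031,-0.041,0,0,0,0],[0.0912,-0.031,-0.041,0,0,0,0]]' 20
python3 -m jog '[[0.0912,-0.031,-0.041,0,0,0,0],[0.0912,-0.031,-0.041,0,0,0,0],[0.0912,0,0,0,0,0,0.18],[0.0912,0,0,0,0,0,0.18],[0.0912,0,0,0,0,0,0.18],[0.0912,0,0,0,0,0,0.18],[0.0912,0,0,0,0,0,0.18],[0.0912,0,0,0,0,0,0.18],[0.0912,0,0,0,0,0,0.18],[0.0912,0,0,0,0,0,0.18],[0.0912,0,0,0,0,0,0.18],[0.0912,0,0,0,0,0,0.18]]'
cat >> h.py <<'E'
from scipy.spatial.transform import Rotation as Ro
def Rt(s=None):
    s=s or status.state(); return Ro.from_euler("xyz",s["ee_rot"],degrees=True).as_matrix(),np.array(s["ee_pos"])
def need(target_grasp,L=172.):
    "tool-axes shift (m) to bring grasp point to target, and tilt rotvec to get vertical"
    R,p=Rt(); g=p+R@[0,0,L]; z=R[:,2]; tilt=R.T@np.cross(z,[0,0,-1])
    print("grasp pt",g.round(1),"shift_tool_m",(R.T@(np.array(target_grasp)-g)/1000).round(4),"tilt",tilt.round(4),"toolx",R[:,0].round(3),"tooly",R[:,1].round(3))
E
python3 -c "
from h import *
need([445.8,-379,160]);print(status.state()['qpos'],status.state()['time_s'],status.state()['force'])"
```

```text
time_s: 2.6
ee_pos: [373.3, -78.7, 405.1]
ee_rot: [180.0, 0.1, 155.7]
force: [1.3, 0.3, 0.3]
gripper_width: 91.2
time_s: 4.1
ee_pos: [396.1, -177.2, 404.8]
ee_rot: [180.0, -0.0, 52.3]
force: [-0.2, -0.2, 0.8]
gripper_width: 91.2
grasp pt [ 396.2 -177.2  232.8] shift_tool_m [-0.1294  0.1627  0.0729] tilt [ 0.0002 -0.0001  0.    ] toolx [0.612 0.791 0.   ] tooly [ 0.791 -0.612  0.   ]
[-2.56137506e+01  5.49051897e+00  1.06527445e+02  4.23623593e-03
  6.79670539e+01  1.20840149e+01] 4.1 [-0.23608216 -0.18521813  0.75886593]
```

```bash
python3 -m jog '[[0.0912,-0.0259,0.0325,0.0146,0,0,0],[0.0912,-0.0259,0.0325,0.0146,0,0,0],[0.0912,-0.0259,0.0325,0.0146,0,0,0],[0.0912,-0.0259,0.0325,0.0146,0,0,0],[0.0912,-0.0259,0.0325,0.0146,0,0,0],[0.0912,0,0,0,0,0,0],[0.0912,0,0,0,0,0,0]]'
python3 - <<'E'
from h import *
need([445.8,-379,80])
f=cam("top");crop(f,320,180,400,250,8,"pics/a_t.png")
f=cam("side");crop(f,200,240,300,350,5,"pics/a_s.png")
E
```

```text
time_s: 4.97
ee_pos: [446.6, -378.4, 331.6]
ee_rot: [-179.9, -0.0, 52.6]
force: [-0.1, -0.2, -0.3]
gripper_width: 91.1
grasp pt [ 446.5 -378.2  159.6] shift_tool_m [-0.0011 -0.      0.0796] tilt [-0.001  -0.0005  0.    ] toolx [0.607 0.795 0.   ] tooly [ 0.795 -0.607 -0.001]
```

View pics/a_s.png

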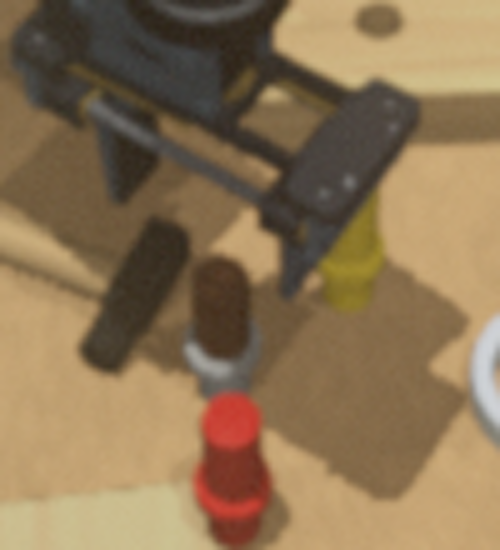

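The fingers at crop (120,170) and (310,240) straddle the brown-headed dog at (222,300). The red and yellow ones are clear, so I'm descending and gripping.

```bash
python3 -m jog '[[0.0912,-0.001,0,0.03,0,0,0],[0.0912,0,0,0.03,0,0,0],[0.0912,0,0,0.02,0,0,0],[0.0912,0,0,0,0,0,0],[0.02,0,0,0,0,0,0],[0.02,0,0,0,0,0,0],[0.02,0,0,0,0,0,0],[0.02,0,0,0,0,0,0],[0.02,0,0,0,0,0,0],[0.02,0,0,0,0,0,0]]' 35
python3 -c "
from h import *
need([445.8,-379,80])"
```

```text
time_s: 6.32
ee_pos: [446.2, -379.5, 251.7]
ee_rot: [-180.0, -0.0, 52.6]
force: [0.1, -0.2, 0.3]
gripper_width: 34.2
grasp pt [ 446.2 -379.5   79.7] shift_tool_m [ 0.0002 -0.0006 -0.0003] tilt [-0.0001 -0.0001  0.    ] toolx [0.607 0.795 0.   ] tooly [ 0.795 -0.607 -0.   ]
```

```bash
python3 -m jog '[[0.02,0,0,0,0,0,0],[0.02,0,0,0,0,0,0],[0.02,0,0,-0.03,0,0,0],[0.02,0,0,-0.05,0,0,0],[0.02,0,0,0,0,0,0]]' 35
python3 -c "
from h import *
need([547.2,-177,150])"
```

```text
time_s: 6.95
ee_pos: [446.9, -380.1, 335.4]
ee_rot: [179.5, 0.0, 52.6]
force: [0.3, -0.3, -2.5]
gripper_width: 29.5
grasp pt [ 448.  -381.1  163.4] shift_tool_m [ 0.2224 -0.0451  0.0129] tilt [0.0082 0.0005 0.    ] toolx [ 0.607  0.795 -0.   ] tooly [ 0.795 -0.607  0.008]
```

```bash
python3 -m jog '[[0.02,0,0,-0.03,0,0,0],[0.02,0.044,-0.009,0,0,0,0],[0.02,0.044,-0.009,0,0,0,0],[0.02,0.044,-0.009,0,0,0,0],[0.02,0.044,-0.009,0,0,0,0],[0.02,0.046,-0.009,0.02,0,0,0],[0.02,0,0,0.02,0,0,0],[0.02,0,0,0,0,0,0],[0.02,0,0,0,0,0,0]]'
python3 - <<'E'
from h import *
need([547.2,-177,150])
out=[]
for n in("top","side"):
    f=cam(n); W=pts(f)
    np.savez(f"f_{n}.npz",W=W,c=f["color"])
    u,v=proj(f,[547,-177,90]); x0,y0=int(u)-32,int(v)-32
    crop(f,x0,y0,x0+64,y0+64,6,f"pics/b_{n}.png"); print(n,x0,y0)
E
```

```text
time_s: 8.07
ee_pos: [545.0, -176.1, 321.5]
ee_rot: [-180.0, 0.0, 52.6]
force: [0.2, -0.4, -3.0]
gripper_width: 29.4
grasp pt [ 544.9 -176.1  149.5] shift_tool_m [ 0.0007  0.0024 -0.0005] tilt [-0.0005  0.0002  0.    ] toolx [ 0.607  0.794 -0.   ] tooly [ 0.794 -0.607 -0.001]
top 263 156
side 243 202
```

View pics/b_side.png

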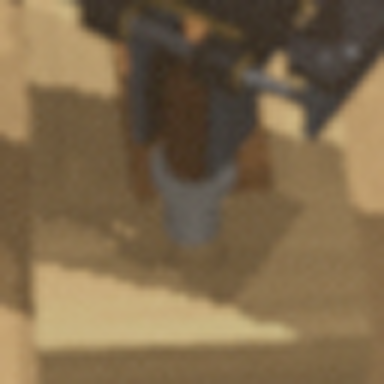

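View pics/b_top.png

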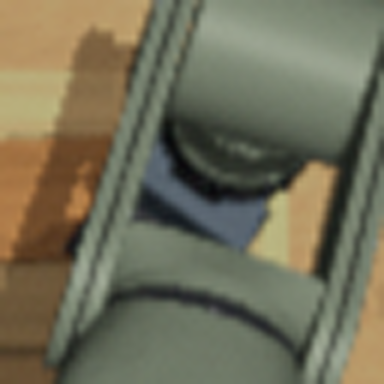

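The top view is blocked by the arm. The side view shows the shank at crop (190,215), so I'll fit the shank from side depth and silhouette.

Run:
```python
from h import *
from scipy.optimize import least_squares
d=np.load("f_side.npz");W=d["W"];C=d["c"]
s=(546,-177)
m=np.hypot(W[...,0]-s[0],W[...,1]-s[1])<26
for lo,hi,R in((74,98,14),(105,112,20),(116,128,15)):
    Q=W[m&(W[...,2]>lo)&(W[...,2]<hi)]
    if R>14: Q=Q[Q[:,1]<-181]
    r=least_squares(lambda c:np.hypot(Q[:,0]-c[0],Q[:,1]-c[1])-R,s,loss="soft_l1",f_scale=1.5)
    print(lo,len(Q),r.x,np.sqrt(np.mean(r.fun**2)))
# shank silhouette: predicted outline overlay + hue
f=cam("side"); R,p=Rt(); g=p+R@[0,0,172]
x0,y0=255,215
im=cv2.resize(f["color"][y0:y0+48,x0:x0+48],None,fx=12,fy=12,interpolation=cv2.INTER_CUBIC)
t=np.linspace(0,2*np.pi,60)
for z,rr in((69.5,14),(103.5,14),(103.5,20),(113.5,20)):
    q=np.array([proj(f,[g[0]+rr*np.cos(a),g[1]+rr*np.sin(a),z]) for a in t]); cv2.polylines(im,[((q-[x0,y0]+.5)*12).astype(np.int32)],True,(0,0,255),1)
cv2.imwrite("pics/c.png",im); print(g)
```

```text
74 51 [ 543.84845687 -175.98216469] 1.4105745373048892
105 15 [ 543.63340603 -175.38181261] 1.4495958857908111
116 34 [ 545.78086786 -177.81142578] 2.311514570344225
[ 545.31884202 -176.40080785  150.43958328]
```

View pics/c.png

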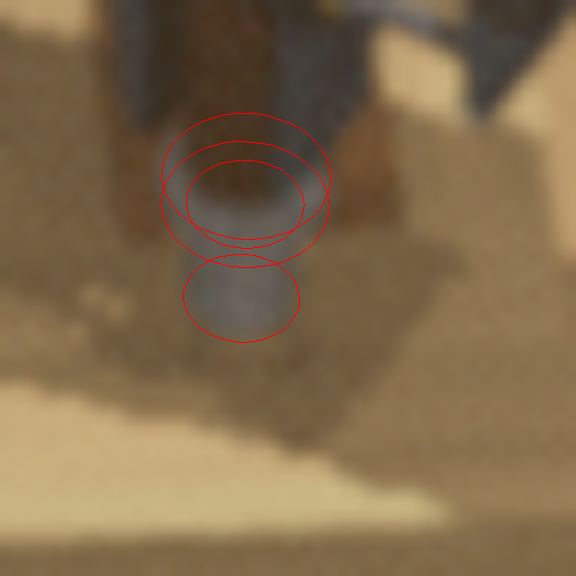

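```bash
python3 -m jog '[[0.02,0.0009,0.003,0.008,0,0,0],[0.02,0,0,0.008,0,0,0],[0.02,0,0,0,0,0,0],[0.02,0,0,0,0,0,0]]'
cat > look.py <<'E'
from h import *
import sys
f=cam("side"); R,p=Rt(); g=p+R@[0,0,172]; off=np.array([-1,0.5]); dz=g[2]-80
x0,y0=252,215
im=cv2.resize(f["color"][y0:y0+48,x0:x0+48],None,fx=12,fy=12,interpolation=cv2.INTER_CUBIC)
t=np.linspace(0,2*np.pi,60)
def circ(c,z,rr,col):
    q=np.array([proj(f,[c[0]+rr*np.cos(a),c[1]+rr*np.sin(a),z]) for a in t]); cv2.polylines(im,[((q-[x0,y0]+.5)*12).astype(np.int32)],True,col,1)
c=g[:2]+off
for z,rr in((dz,14),(dz+34,20),(dz+44,20)): circ(c,z,rr,(0,0,255))
circ((547.2,-177),50,14.75,(0,255,0))
cv2.imwrite(sys.argv[1],im); print("g",g.round(2),"foot z",dz.round(1),"dog",c.round(2)); s=status.state(); print(s["time_s"],s["force"].round(2),s["torque"].round(3),s["gripper_width"])
need([548.2,-177.5,80])
E
python3 look.py pics/d.png
```

```text
time_s: 8.72
ee_pos: [548.1, -176.8, 305.6]
ee_rot: [-180.0, -0.0, 52.6]
force: [-0.9, -0.3, -2.1]
gripper_width: 29.3
g [ 548.19 -176.83  133.83] foot z 53.8 dog [ 547.19 -176.33]
8.775 [-0.46  0.39 -2.28] [-0.112  0.104  0.028] 29.18984200899175
grasp pt [ 548.2 -176.8  133.8] shift_tool_m [-0.0005  0.0004  0.0538] tilt [ 0.0003 -0.0002  0.    ] toolx [0.607 0.795 0.   ] tooly [ 0.795 -0.607  0.   ]
```

View pics/d.png

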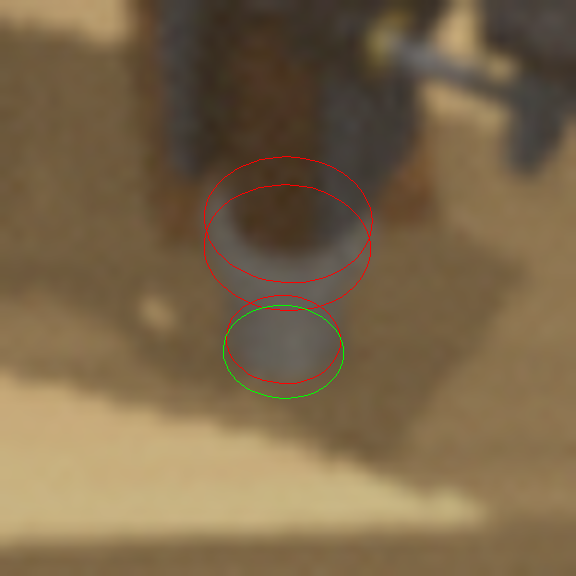

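```bash
python3 -m jog '[[0.02,-0.0004,0.0004,0.002,0,0,0],[0.02,0,0,0.0015,0,0,0],[0.02,0,0,0.0015,0,0,0],[0.02,0,0,0.0,0,0,0]]'; python3 look.py pics/e.png
```

```text
time_s: 9.28
ee_pos: [548.1, -177.4, 300.6]
ee_rot: [-180.0, 0.0, 52.6]
force: [-0.3, -0.2, -1.9]
gripper_width: 29.2
g [ 548.11 -177.36  128.68] foot z 48.7 dog [ 547.11 -176.86]
9.325 [ 0.94  0.57 -3.22] [-0.145  0.054  0.031] 29.43201006523818
grasp pt [ 548.1 -177.4  128.7] shift_tool_m [-0.0001  0.0002  0.0487] tilt [-0.0001 -0.0001  0.    ] toolx [0.607 0.795 0.   ] tooly [ 0.795 -0.607 -0.   ]
```

View pics/e.png

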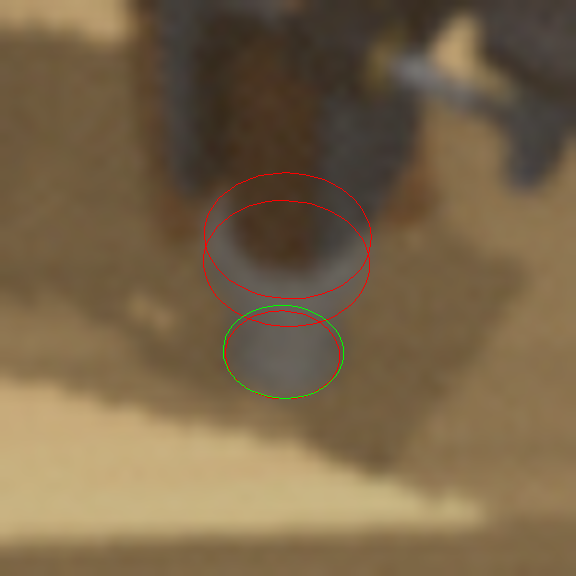

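```bash
python3 -m jog '[[0.02,0,0,0.001,0,0,0],[0.02,0,0,0.001,0,0,0],[0.02,0,0,0,0,0,0]]'; python3 -m jog '[[0.02,0,0,0.001,0,0,0],[0.02,0,0,0,0,0,0]]'
```

```text
time_s: 9.7
ee_pos: [548.1, -177.4, 298.6]
ee_rot: [-180.0, -0.0, 52.6]
force: [-0.1, 0.4, -2.1]
gripper_width: 29.4
time_s: 9.95
ee_pos: [548.1, -177.4, 297.7]
ee_rot: [-180.0, -0.0, 52.6]
force: [-0.5, 0.1, -1.9]
gripper_width: 29.6
```

No contact force with the foot at about 46 mm, below the 50 mm top face, so it has entered the hole. I'm continuing down.

```bash
python3 -m jog '[[0.02,0,0,0.002,0,0,0],[0.02,0,0,0.002,0,0,0],[0.02,0,0,0.001,0,0,0],[0.02,0,0,0,0,0,0]]'; python3 -m jog '[[0.02,0,0,0.002,0,0,0],[0.02,0,0,0.002,0,0,0],[0.02,0,0,0.002,0,0,0],[0.02,0,0,0,0,0,0]]';  python3 look.py pics/f.png
```

```text
time_s: 10.45
ee_pos: [548.1, -177.4, 292.6]
ee_rot: [-180.0, -0.0, 52.6]
force: [0.2, 0.2, -1.9]
gripper_width: 29.7
time_s: 10.95
ee_pos: [548.1, -177.4, 286.5]
ee_rot: [-180.0, 0.0, 52.6]
force: [0.3, -0.9, -3.4]
gripper_width: 29.6
g [ 548.08 -177.37  114.63] foot z 34.6 dog [ 547.08 -176.87]
11.0 [-0.42  0.3  -2.66] [-0.136  0.108  0.04 ] 29.085959495411675
grasp pt [ 548.1 -177.4  114.6] shift_tool_m [-0.      0.0002  0.0346] tilt [-0.0002 -0.      0.    ] toolx [0.607 0.795 0.   ] tooly [ 0.795 -0.607 -0.   ]
```

View pics/f.png

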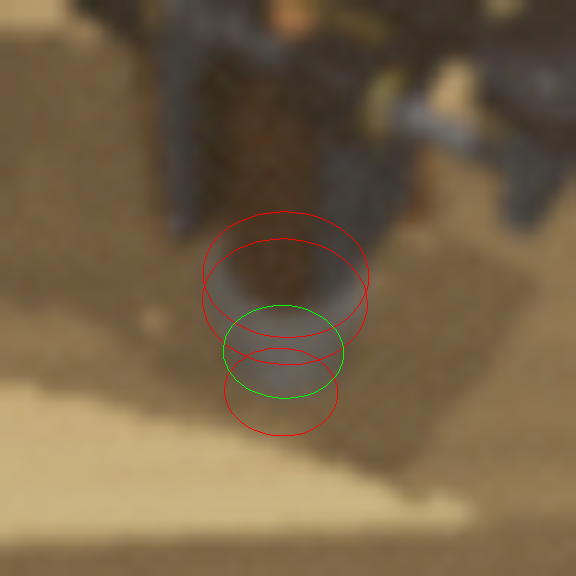

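The shank is going in and is cut off at the hole rim, around crop row 398. Continuing.

```bash
python3 -m jog '[[0.02,0,0,0.002,0,0,0],[0.02,0,0,0.002,0,0,0],[0.02,0,0,0.002,0,0,0],[0.02,0,0,0.002,0,0,0],[0.02,0,0,0,0,0,0]]'; python3 -m jog '[[0.02,0,0,0.002,0,0,0],[0.02,0,0,0.002,0,0,0],[0.02,0,0,0.002,0,0,0],[0.02,0,0,0.001,0,0,0],[0.02,0,0,0,0,0,0]]'
```

```text
time_s: 11.62
ee_pos: [548.1, -177.4, 278.5]
ee_rot: [-180.0, 0.0, 52.6]
force: [0.3, 0.2, -2.5]
gripper_width: 29.5
time_s: 12.25
ee_pos: [548.1, -177.4, 271.6]
ee_rot: [-180.0, -0.0, 52.6]
force: [-1.1, -0.2, -2.4]
gripper_width: 29.5
```

```bash
python3 -m jog '[[0.02,0,0,0.001,0,0,0],[0.02,0,0,0.001,0,0,0],[0.02,0,0,0,0,0,0]]'; python3 -m jog '[[0.02,0,0,0.001,0,0,0],[0.02,0,0,0.0005,0,0,0],[0.02,0,0,0,0,0,0]]'
```

```text
time_s: 12.62
ee_pos: [548.1, -177.4, 269.7]
ee_rot: [-180.0, -0.0, 52.6]
force: [-0.2, 0.4, -2.3]
gripper_width: 29.6
time_s: 13.0
ee_pos: [548.1, -177.4, 268.2]
ee_rot: [-180.0, -0.0, 52.6]
force: [-0.2, 0.1, -3.8]
gripper_width: 29.6
```

```bash
python3 -m jog '[[0.02,0,0,0.0005,0,0,0],[0.02,0,0,0.0005,0,0,0],[0.02,0,0,0,0,0,0]]'; python3 -m jog '[[0.02,0,0,0.0005,0,0,0],[0.02,0,0,0,0,0,0]]'; python3 look.py pics/g.png
```

```text
time_s: 13.38
ee_pos: [548.1, -177.4, 267.6]
ee_rot: [180.0, -0.0, 52.6]
force: [-0.6, -0.1, 1.4]
gripper_width: 29.4
time_s: 13.62
ee_pos: [548.1, -177.4, 267.6]
ee_rot: [180.0, -0.0, 52.6]
force: [-2.2, 0.3, 5.4]
gripper_width: 29.7
g [ 548.21 -177.41   95.61] foot z 15.6 dog [ 547.21 -176.91]
13.675 [-2.21  0.44  5.75] [0.143 0.58  0.006] 29.243943798501476
grasp pt [ 548.2 -177.4   95.6] shift_tool_m [-0.0001  0.      0.0156] tilt [ 0.0005 -0.0003  0.    ] toolx [0.607 0.795 0.   ] tooly [ 0.795 -0.607  0.001]
```

View pics/g.png

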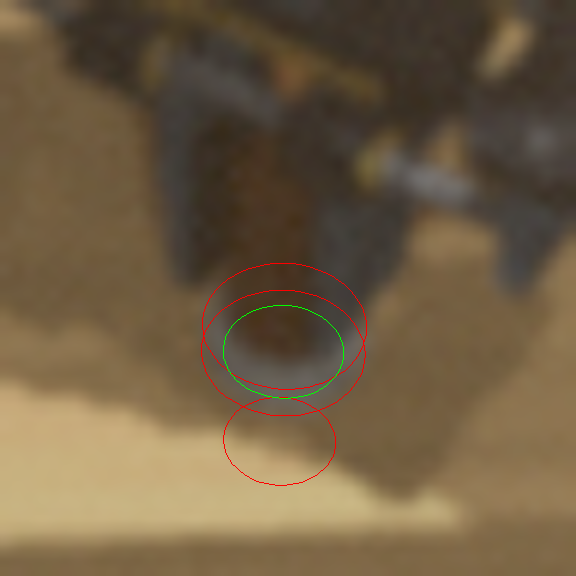

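Contact came at the expected height (collar at the mouth) and the force is rising, so the dog is home. One more press, then release.

```bash
python3 -m jog '[[0.02,0,0,0.0007,0,0,0],[0.02,0,0,0,0,0,0],[0.02,0,0,0,0,0,0]]'; python3 -m jog '[[0.06,0,0,0,0,0,0],[0.06,0,0,0,0,0,0],[0.06,0,0,0,0,0,0],[0.06,0,0,-0.03,0,0,0],[0.06,0,0,-0.06,0,0,0],[0.06,0,0,-0.06,0,0,0]]'
python3 - <<'E'
from h import *
print(status.state()["time_s"])
need([515,178,240])
for n in("top","side"):
    f=cam(n); W=pts(f); np.savez(f"f_{n}.npz",W=W,c=f["color"])
    for r in vision.find_in(n,"crank_knob")[:2]: print(n,np.round(r["location"],1),round(r["p"],2))
    m=(W[...,2]>130)&(W[...,2]<175)&(np.hypot(W[...,0]-541,W[...,1]-153)<90); Q=W[m]
    if len(Q): print(n,len(Q),np.median(Q,0),Q.min(0),Q.max(0))
    if n=="side": crop(f,235,135,310,270,4,"pics/h_s.png")
    else: crop(f,170,155,330,230,5,"pics/h_t.png")
E
```

```text
time_s: 14.05
ee_pos: [548.1, -177.4, 267.6]
ee_rot: [179.9, -0.0, 52.6]
force: [-3.1, 0.9, 9.3]
gripper_width: 29.9
time_s: 14.8
ee_pos: [548.1, -177.4, 417.1]
ee_rot: [-179.9, 0.0, 52.6]
force: [0.3, -1.3, 0.1]
gripper_width: 59.9
14.8
grasp pt [ 547.9 -177.3  245.1] shift_tool_m [ 0.2625 -0.2417  0.0053] tilt [-0.001   0.0003  0.    ] toolx [ 0.607  0.795 -0.   ] tooly [ 0.795 -0.607 -0.001]
top 63 [510.48788614 181.3346614  161.58669252] [499.171596   171.24145592 130.78781624] [523.74639998 194.31858313 169.69942196]
side [ 526.5 -147.6   47.4] 0.25
side 60 [506.57615329 177.60993017 163.04630914] [498.9505272  164.96300101 130.17026811] [522.94436254 195.58772304 170.46332663]
```

View pics/h_s.png

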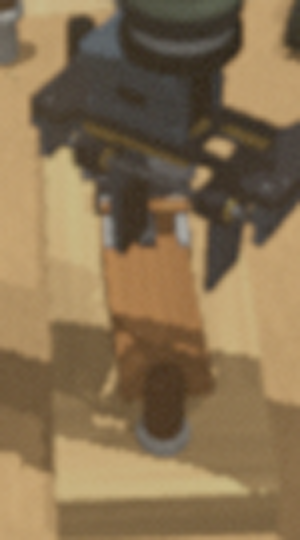

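View pics/h_t.png

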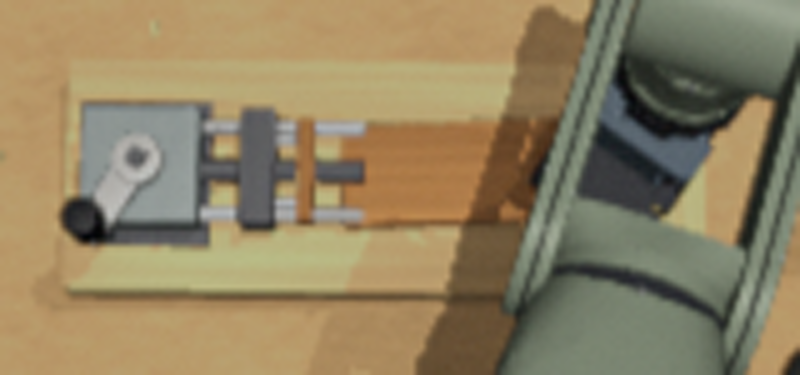

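The dog stands in the hole at side crop (165,410). Knob and shaft are visible in the top crop at (82,215) and (137,157). Next is the crank geometry.

Run:
```python
from h import *
f=cam("top")
d=np.load("f_top.npz");W=d["W"];C=d["c"]
x0,y0=170,165; s=12
im=cv2.resize(f["color"][y0:y0+48,x0:x0+48],None,fx=s,fy=s,interpolation=cv2.INTER_CUBIC)
ax=np.array([557.9,152.8])
t=np.linspace(0,2*np.pi,60)
def circ(c,z,rr,col):
    q=np.array([proj(f,[c[0]+rr*np.cos(a),c[1]+rr*np.sin(a),z]) for a in t]); cv2.polylines(im,[((q-[x0,y0]+.5)*s).astype(np.int32)],True,col,1)
circ(ax,114,15,(0,0,255)); circ(ax,165,55,(255,0,0))
kn=None
g=C.min(2)if 0 else C.max(2)
Q=W[(W[...,2]>155)&(W[...,2]<172)&(np.hypot(W[...,0]-541,W[...,1]-153)<90)]
c,r=cv2.minEnclosingCircle(Q[:,:2].astype(np.float32)); print("knob top",len(Q),c,r,Q.mean(0))
c=np.array(c); circ(c,165,13,(0,255,0))
v=c-ax; print("radius",np.hypot(*v)); psi=np.radians(-1.85)
# crank angle: 0 at slab -x, clockwise
print("phi",np.degrees(np.pi+psi-np.arctan2(v[1],v[0]))%360)
cv2.imwrite("pics/i.png",im)
```

```text
knob top 51 (512.20361328125, 183.4239501953125) 12.49836540222168 [511.74685246 183.05174175 162.91157935]
radius 55.008963676064006
phi 31.978463472795102
```

View pics/i.png

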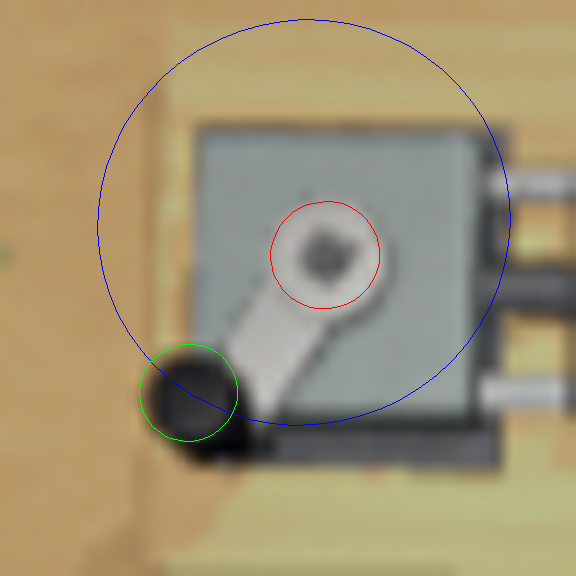

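```bash
python3 -m jog '[[0.06,0.0375,-0.0354,0,0,0,0],[0.06,0.0375,-0.0354,0,0,0,0],[0.06,0.0375,-0.0354,0,0,0,0],[0.06,0.0375,-0.0354,0,0,0,0],[0.06,0.0375,-0.0354,0,0,0,0],[0.06,0.0375,-0.0354,0.015,0,0,0],[0.06,0.0377,-0.0352,0.015,0,0,0],[0.06,0,0,0,0,0,0],[0.06,0,0,0,0,0,0]]' 25
python3 - <<'E'
from h import *
need([510.5,181.7,146])
f=cam("side");crop(f,215,110,315,200,6,"pics/j.png"); print(f["P"][:3,3])
E
```

```text
time_s: 16.18
ee_pos: [510.6, 181.4, 384.6]
ee_rot: [-179.9, 0.2, 52.7]
force: [-0.5, 1.3, 0.2]
gripper_width: 59.6
grasp pt [510.1 181.1 212.6] shift_tool_m [0.0009 0.0001 0.0666] tilt [-0.0013  0.0029  0.    ] toolx [ 0.606  0.795 -0.003] tooly [ 0.795 -0.606 -0.001]
[ 436.73223961 -993.90607775 1024.00646774]
```

View pics/j.png

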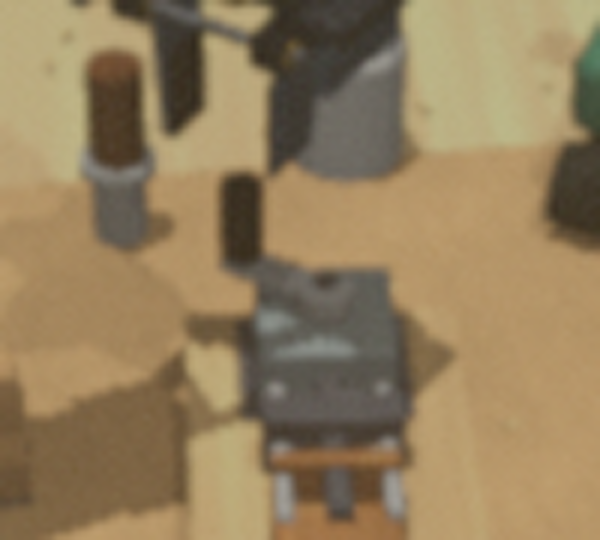

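The knob's top is at crop (240,180), centred below the finger gap (tips at (175,130) and (275,170)). Descending and gripping.

```bash
python3 -m jog '[[0.06,0,0,0.03,0,0,0],[0.06,0,0,0.025,0,0,0],[0.06,0,0,0.0116,0,0,0],[0.06,0,0,0,0,0,0],[0.015,0,0,0,0,0,0],[0.015,0,0,0,0,0,0],[0.015,0,0,0,0,0,0],[0.015,0,0,0,0,0,0],[0.015,0,0,0,0,0,0],[0.015,0,0,0,0,0,0]]' 25
python3 - <<'E'
from h import *
need([510.5,181.7,146])
s=status.state();print(s["force"],s["qpos"])
f=cam("side");crop(f,215,110,315,200,6,"pics/k.png")
f=cam("top");crop(f,160,150,240,220,8,"pics/k2.png")
E
```

```text
time_s: 17.48
ee_pos: [511.2, 181.5, 319.9]
ee_rot: [179.9, -0.1, 52.7]
force: [3.3, -2.9, 1.2]
gripper_width: 25.3
grasp pt [511.5 181.4 147.9] shift_tool_m [-0.0004 -0.001   0.0019] tilt [ 0.0017 -0.0009  0.    ] toolx [0.607 0.795 0.001] tooly [ 0.795 -0.607  0.002]
[ 3.26303317 -2.92388577  1.20251423] [ 1.83425990e+01  1.93394725e+01  1.01265596e+02 -6.30219223e-02
  5.92971374e+01  5.57205824e+01]
```

View pics/k.png

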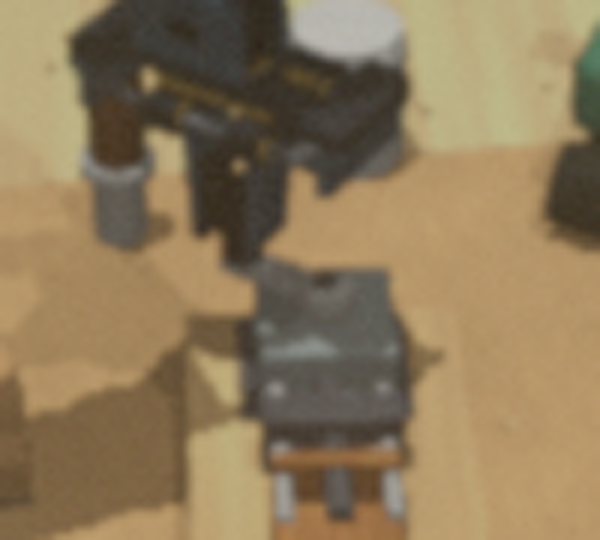

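Run:
```python
from h import *
a0=np.radians(147.0); d=2*np.pi/24; yaw=np.radians(52.65)
for k in range(24):
    a=a0-k*d; v=55*np.array([np.cos(a-d)-np.cos(a),np.sin(a-d)-np.sin(a)])
    th=np.arctan2(v[1],v[0])-yaw; m=np.hypot(*v)/1000
    print("[0.015,%.4f,%.4f,0,0,0,0],"%(m*np.cos(th),-m*np.sin(th)),end="\n" if k%12==11 else "")
```

```text
[0.015,0.0143,0.0008,0,0,0,0],[0.015,0.0136,0.0045,0,0,0,0],[0.015,0.0120,0.0079,0,0,0,0],[0.015,0.0096,0.0107,0,0,0,0],[0.015,0.0065,0.0128,0,0,0,0],[0.015,0.0029,0.0141,0,0,0,0],[0.015,-0.0008,0.0143,0,0,0,0],[0.015,-0.0045,0.0136,0,0,0,0],[0.015,-0.0079,0.0120,0,0,0,0],[0.015,-0.0107,0.0096,0,0,0,0],[0.015,-0.0128,0.0065,0,0,0,0],[0.015,-0.0141,0.0029,0,0,0,0],
[0.015,-0.0143,-0.0008,0,0,0,0],[0.015,-0.0136,-0.0045,0,0,0,0],[0.015,-0.0120,-0.0079,0,0,0,0],[0.015,-0.0096,-0.0107,0,0,0,0],[0.015,-0.0065,-0.0128,0,0,0,0],[0.015,-0.0029,-0.0141,0,0,0,0],[0.015,0.0008,-0.0143,0,0,0,0],[0.015,0.0045,-0.0136,0,0,0,0],[0.015,0.0079,-0.0120,0,0,0,0],[0.015,0.0107,-0.0096,0,0,0,0],[0.015,0.0128,-0.0065,0,0,0,0],[0.015,0.0141,-0.0029,0,0,0,0],
```

```bash
python3 -m jog '[[0.015,0.0143,0.0008,0,0,0,0],[0.015,0.0136,0.0045,0,0,0,0],[0.015,0.0120,0.0079,0,0,0,0],[0.015,0,0,0,0,0,0]]'
```

```text
time_s: 18.08
ee_pos: [546.3, 204.8, 319.8]
ee_rot: [179.9, 0.1, 52.7]
force: [2.8, -6.3, 4.6]
gripper_width: 25.6
```

```bash
python3 -m jog '[[0.015,0.0096,0.0107,0,0,0,0],[0.015,0.0065,0.0128,0,0,0,0],[0.015,0.0029,0.0141,0,0,0,0],[0.015,-0.0008,0.0143,0,0,0,0],[0.015,0,0,0,0,0,0]]'; python3 -m jog '[[0.015,-0.0045,0.0136,0,0,0,0],[0.015,-0.0079,0.0120,0,0,0,0],[0.015,-0.0107,0.0096,0,0,0,0],[0.015,-0.0128,0.0065,0,0,0,0],[0.015,-0.0141,0.0029,0,0,0,0],[0.015,0,0,0,0,0,0]]'
python3 -c "
from h import *
f=cam('side');crop(f,215,110,315,260,4,'pics/l.png')"
```

```text
time_s: 18.7
ee_pos: [597.6, 187.9, 319.8]
ee_rot: [-179.9, 0.1, 52.6]
force: [-0.1, -2.1, 5.1]
gripper_width: 25.2
time_s: 19.45
ee_pos: [602.6, 119.8, 319.8]
ee_rot: [179.9, 0.1, 52.6]
force: [0.2, -1.4, 5.9]
gripper_width: 25.6
```

View pics/l.png

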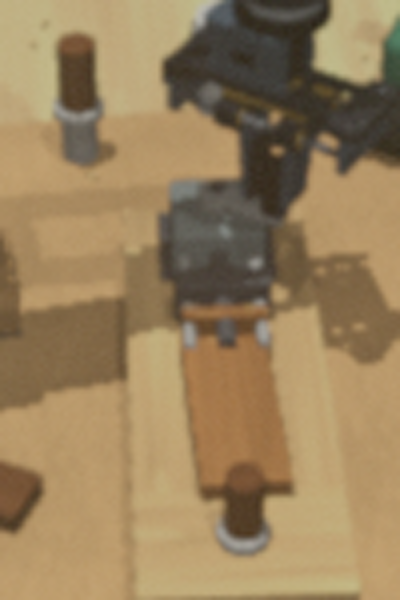

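The crank is turning with small forces. The knob is now on the +x side, with the gripper at crop (270,170). Carrying on.

```bash
python3 -m jog '[[0.015,-0.0143,-0.0008,0,0,0,0],[0.015,-0.0136,-0.0045,0,0,0,0],[0.015,-0.0120,-0.0079,0,0,0,0],[0.015,-0.0096,-0.0107,0,0,0,0],[0.015,-0.0065,-0.0128,0,0,0,0],[0.015,-0.0029,-0.0141,0,0,0,0],[0.015,0,0,0,0,0,0]]'
python3 -m jog '[[0.015,0.0008,-0.0143,0,0,0,0],[0.015,0.0045,-0.0136,0,0,0,0],[0.015,0.0079,-0.0120,0,0,0,0],[0.015,0.0107,-0.0096,0,0,0,0],[0.015,0.0128,-0.0065,0,0,0,0],[0.015,0.0141,-0.0029,0,0,0,0],[0.015,0,0,0,0,0,0]]'
```

```text
time_s: 20.38
ee_pos: [525.3, 105.4, 319.8]
ee_rot: [-179.9, 0.0, 52.7]
force: [-0.4, 0.6, 6.4]
gripper_width: 25.6
time_s: 21.25
ee_pos: [511.5, 182.0, 319.8]
ee_rot: [179.9, -0.1, 52.7]
force: [2.8, -0.1, 4.9]
gripper_width: 25.9
```

```bash
python3 -m jog '[[0.015,0.0143,0.0008,0,0,0,0],[0.015,0.0136,0.0045,0,0,0,0],[0.015,0.0120,0.0079,0,0,0,0],[0.015,0.0096,0.0107,0,0,0,0],[0.015,0.0065,0.0128,0,0,0,0],[0.015,0.0029,0.0141,0,0,0,0],[0.015,-0.0008,0.0143,0,0,0,0],[0.015,-0.0045,0.0136,0,0,0,0],[0.015,-0.0079,0.0120,0,0,0,0],[0.015,-0.0107,0.0096,0,0,0,0],[0.015,-0.0128,0.0065,0,0,0,0],[0.015,-0.0141,0.0029,0,0,0,0]]'
```

```text
time_s: 22.75
ee_pos: [603.4, 121.2, 319.9]
ee_rot: [179.9, -0.1, 52.6]
force: [2.8, 1.0, 5.3]
gripper_width: 25.6
```

```bash
python3 -m jog '[[0.015,-0.0143,-0.0008,0,0,0,0],[0.015,-0.0136,-0.0045,0,0,0,0],[0.015,-0.0120,-0.0079,0,0,0,0],[0.015,-0.0096,-0.0107,0,0,0,0],[0.015,-0.0065,-0.0128,0,0,0,0],[0.015,-0.0029,-0.0141,0,0,0,0],[0.015,0.0008,-0.0143,0,0,0,0],[0.015,0.0045,-0.0136,0,0,0,0],[0.015,0.0079,-0.0120,0,0,0,0],[0.015,0.0107,-0.0096,0,0,0,0],[0.015,0.0128,-0.0065,0,0,0,0],[0.015,0.0141,-0.0029,0,0,0,0]]'
python3 - <<'E'
from h import *
f=cam('side');crop(f,215,110,315,260,4,'pics/m.png')
f=cam('top');crop(f,170,155,320,230,5,'pics/m2.png')
E
```

```text
time_s: 24.25
ee_pos: [510.9, 181.3, 319.8]
ee_rot: [179.9, 0.1, 52.7]
force: [5.3, -6.5, 6.3]
gripper_width: 25.2
```

View pics/m2.png

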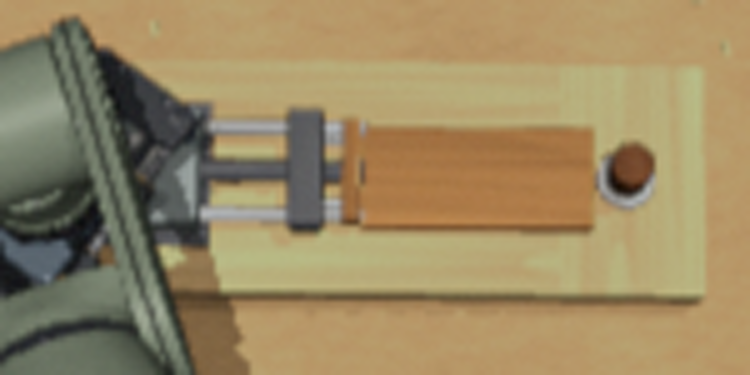

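View pics/m.png

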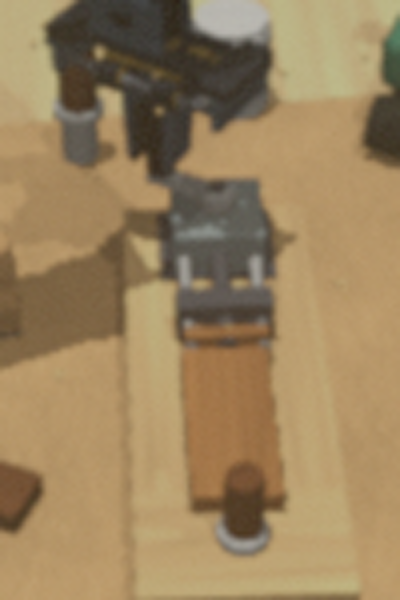

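After two turns (about 13.1 rad) the pad at (350,170) pushes the board, and its end at x≈595 is about at the collar edge at x≈600. Continuing the squeeze.

```bash
python3 -m jog '[[0.015,0.0143,0.0008,0,0,0,0],[0.015,0.0136,0.0045,0,0,0,0],[0.015,0.0120,0.0079,0,0,0,0],[0.015,0.0096,0.0107,0,0,0,0],[0.015,0.0065,0.0128,0,0,0,0],[0.015,0.0029,0.0141,0,0,0,0],[0.015,-0.0008,0.0143,0,0,0,0],[0.015,0,0,0,0,0,0]]'
python3 -m jog '[[0.015,-0.0045,0.0136,0,0,0,0],[0.015,-0.0079,0.0120,0,0,0,0],[0.015,-0.0107,0.0096,0,0,0,0],[0.015,-0.0128,0.0065,0,0,0,0],[0.015,-0.0141,0.0029,0,0,0,0],[0.015,0,0,0,0,0,0]]'
```

```text
time_s: 25.35
ee_pos: [597.9, 187.5, 319.8]
ee_rot: [-180.0, 0.1, 52.6]
force: [0.7, -1.3, 7.4]
gripper_width: 25.3
time_s: 26.1
ee_pos: [602.7, 120.3, 319.9]
ee_rot: [179.9, 0.0, 52.6]
force: [1.6, -3.0, 6.2]
gripper_width: 25.4
```

```bash
python3 -m jog '[[0.015,-0.0143,-0.0008,0,0,0,0],[0.015,-0.0136,-0.0045,0,0,0,0],[0.015,0,0,0,0,0,0],[0.015,0,0,0,0,0,0]]'
python3 - <<'E'
from h import *
need([600,120,146])
f=cam('side');crop(f,215,110,315,260,4,'pics/n.png')
f=cam('top');crop(f,170,155,320,230,5,'pics/n2.png')
E
```

```text
time_s: 26.6
ee_pos: [581.3, 101.4, 319.9]
ee_rot: [179.9, 0.1, 52.7]
force: [0.4, -4.6, 7.9]
gripper_width: 25.8
grasp pt [581.2 101.  147.9] shift_tool_m [0.0265 0.0034 0.0018] tilt [0.001  0.0024 0.    ] toolx [ 0.607  0.795 -0.002] tooly [ 0.795 -0.607  0.001]
```

View pics/n2.png

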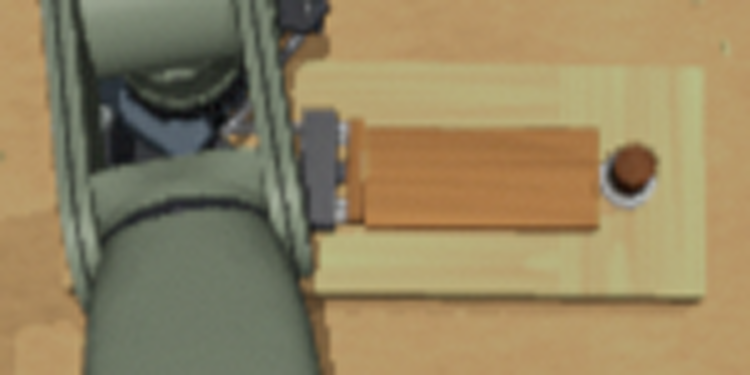

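View pics/n.png

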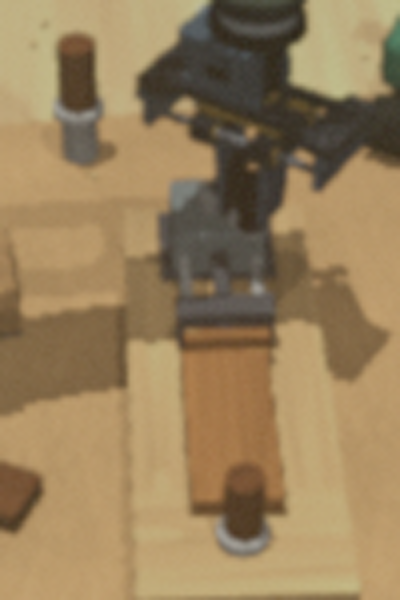

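In the top crop the jaw–pad gap went from about 19 px to 10 px, roughly 6 mm of squeeze. The crank angle says 16.8 rad. I'll give it two more steps for margin, then let go.

```bash
python3 -m jog '[[0.015,-0.0120,-0.0079,0,0,0,0],[0.015,-0.0096,-0.0107,0,0,0,0],[0.015,0,0,0,0,0,0],[0.015,0,0,0,0,0,0]]'
python3 -m jog '[[0.05,0,0,0,0,0,0],[0.05,0,0,0,0,0,0],[0.05,0,0,0,0,0,0],[0.05,0,0,0,0,0,0],[0.05,0,0,-0.02,0,0,0],[0.05,0,0,-0.05,0,0,0],[0.05,0,0,-0.05,0,0,0],[0.05,0,0,-0.03,0,0,0]]'
python3 -m jog '[[0.05,0.02,-0.05,0,0,0,0],[0.05,0.02,-0.05,0,0,0,0],[0.05,0.02,-0.05,0,0,0,0],[0.05,0.02,-0.05,0,0,0,0],[0.05,0.02,-0.05,0,0,0,0],[0.05,0.02,-0.05,0,0,0,0],[0.05,0,0,0,0,0,0],[0.05,0,0,0,0,0,0]]'
python3 - <<'E'
from h import *
s=status.state();print(s["time_s"],s["force"],s["ee_pos"])
f=cam('side');crop(f,215,110,315,260,4,'pics/o.png');np.savez("f_side.npz",W=pts(f),c=f["color"])
f=cam('top');crop(f,170,155,320,230,5,'pics/o2.png');W=pts(f)
Q=W[(W[...,2]>155)&(W[...,2]<172)&(np.hypot(W[...,0]-557,W[...,1]-152)<75)]
c,r=cv2.minEnclosingCircle(Q[:,:2].astype(np.float32)); v=np.array(c)-[557.5,152.2]
print("knob",c,r,"phi",(np.pi-np.radians(1.85)-np.arctan2(v[1],v[0]))%(2*np.pi)+4*np.pi)
B=W[(np.abs(W[...,0]-550)<25)&(W[...,1]>-140)&(W[...,1]<-20)&(W[...,2]>60)&(W[...,2]<85)]
A=np.c_[B[:,:2],np.ones(len(B))]; print("board plane",np.linalg.lstsq(A,B[:,2],rcond=None)[0],B[:,2].mean())
E
```

```text
time_s: 27.2
ee_pos: [552.8, 95.9, 319.8]
ee_rot: [-179.9, 0.2, 52.7]
force: [-1.4, -3.6, 9.2]
gripper_width: 25.3
time_s: 28.2
ee_pos: [553.7, 96.7, 472.2]
ee_rot: [179.9, -0.1, 52.6]
force: [0.7, 0.1, -1.0]
gripper_width: 49.9
time_s: 29.2
ee_pos: [388.1, 374.0, 469.2]
ee_rot: [180.0, 0.0, 52.7]
force: [0.0, -0.2, 0.1]
gripper_width: 50.2
29.2 [ 0.036152   -0.18094337  0.10061216] [388.09402028 373.98694245 469.24581973]
knob (552.9690551757812, 97.25225830078125) 12.633508682250977 phi 17.32874403193774
board plane [-6.11637764e-03  5.42552099e-03  7.24482244e+01] 68.64540093328162
```

View pics/o2.png

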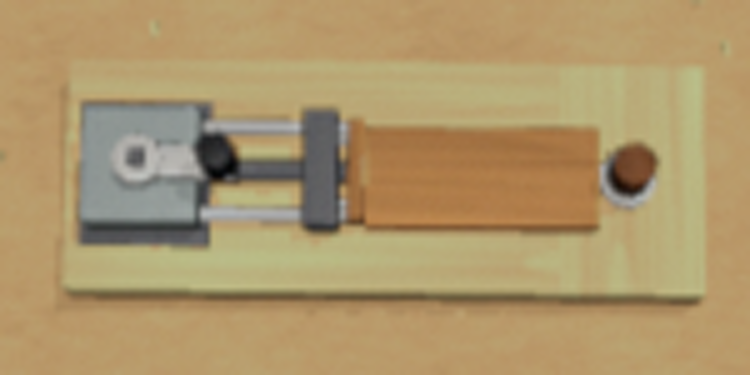

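View pics/o.png

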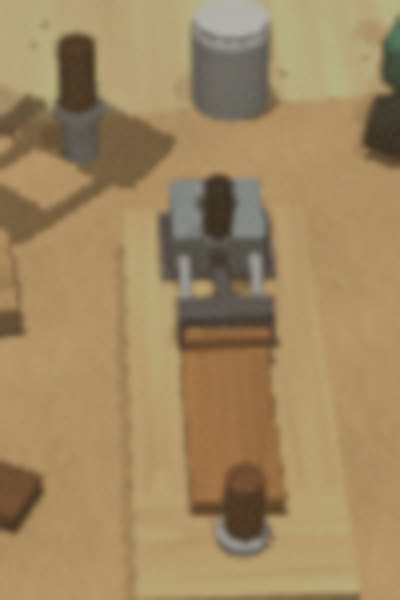

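The crank reads 17.33 rad, about 9 mm of squeeze. The board lies flat and the big dog still stands. Last check is the seat of the dog.

Run:
```python
from h import *
from scipy.optimize import least_squares
for n in("top","side"):
    f=cam(n); W=pts(f); m=np.hypot(W[...,0]-547.2,W[...,1]+177)<24
    Q=W[m&(W[...,2]>105)]; print(n,"head top median z",np.median(Q[Q[:,2]>112][:,2]),np.median(Q[Q[:,2]>112],0)[:2])
    for lo,hi in((64,86),(86,108)):
        h=W[m&(W[...,2]>lo)&(W[...,2]<hi)]; h=h[h[:,1]<-177]
        if len(h)>8: print(lo,len(h),least_squares(lambda c:np.hypot(h[:,0]-c[0],h[:,1]-c[1])-15,(547,-177),loss="soft_l1").x)
f=cam("side"); x0,y0=252,215
im=cv2.resize(f["color"][y0:y0+48,x0:x0+48],None,fx=12,fy=12,interpolation=cv2.INTER_CUBIC)
t=np.linspace(0,2*np.pi,60)
for z,rr in((50,20),(60,20),(60,15),(116,15)):
    q=np.array([proj(f,[547.2+rr*np.cos(a),-177+rr*np.sin(a),z]) for a in t]); cv2.polylines(im,[((q-[x0,y0]+.5)*12).astype(np.int32)],True,(0,0,255),1)
cv2.imwrite("pics/p.png",im)
```

```text
top head top median z 115.10215400829873 [ 546.28740398 -178.5400161 ]
side head top median z 117.539907313779 [ 545.89990486 -181.47335954]
64 51 [ 546.85849063 -177.60131101]
86 50 [ 546.96662636 -178.0081365 ]
```

View pics/p.png

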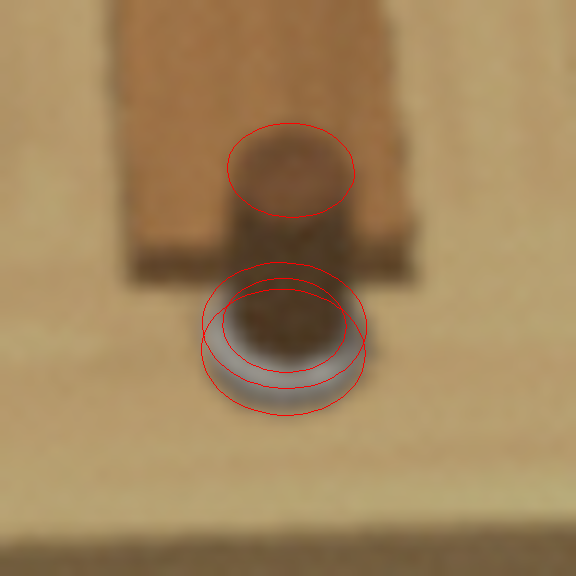

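The dog outline matches the fully seated prediction at crop (285,350), with the collar flush and the head upright. Handing in.

```bash
python3 -c "
from workcell import ticket; print(ticket.job_done())"
```

```text
the job is handed in; nothing more can be done
None
```

The smaller dog is pressed home in the hole, the board is clamped against it, and I handed the job in at about 29 s. The hand-in gave no verdict.

- **Dog:** I took the brown-headed one, not the red or yellow look-alikes. It met contact at the expected flush height, and I pressed it with about 11 N before letting go. In the last pictures it stands upright, with its top 115 to 117.5 mm above the table (116 expected). Its head is within about 1 mm of the hole centre.
- **Crank:** I wound it clockwise to about 17.3 rad and let go. By the given figures that squeezes the pad about 9 mm.
- **Board and big dog:** The board measures flat and touches the dog's collar in the picture. The big dog is still standing, and the gripper is open and clear of everything.

**Checks that disagreed or were missing:**
- An earlier picture at 16.8 rad suggested about 6 mm of squeeze, where the crank angle implied about 7.7 mm. Both are above the 4 mm needed. I added half a radian and did not measure the squeeze again in a picture.
- The force between board and dog could not be measured directly. I inferred it from the pad squeeze.

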